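Clamp a model van's display plinth in the gluing jig

TASK

Set the white model van on its dark wooden plinth down flat and square into the pocket of the plywood gluing jig and let go of it; then pump the trigger of the jig's one-hand clamp until its sprung foot bears on the plinth and is pressed about half way in, never to the bottom, which would crush the glued edge. Move the jaw with the trigger alone, never by pushing its bar, jaw or foot, and leave the other things on the table where they are. Finish while still holding the trigger squeezed, with the foot pressed against the seated plinth: do not let go.

Things in the scene. Friction and masses are not known exactly. Their poses are not given: they have to be found in the camera images.
- plinth: workpiece, loose, 0.25 kg: white model van fixed on a dark wooden plinth (the only model on a plinth). Plinth 60 (x) x 80 (y) x 24 mm high; origin centre of its underside, z up. Van centred on it, length along y, 30 mm wide across x with flat sides from 24 mm up (grasp here): box body y -37 to 11 mm, 54 mm high; bonnet y 11 to 34 mm, 44 mm high. Fits the pocket either way round.
- seat (a point): centre of the jig's pocket floor, 12 mm above the table; z up, x = the way the clamp jaw advances (clamp on the -x side). Pocket 65 (x) x 85 (y) mm, 2.5 mm clear all round the plinth: fence 18 mm high above the floor at +x, cheeks 12 mm high at +-y, lip 5 mm high at -x; the clamp's foot reaches over the lip. A plinth against the fence has its centre at x = +2.5 mm, its near face at x = -27.5 mm.
- jig: plywood gluing jig board, fixed to the table, 295 (x) x 130 (y) x 12 mm, with pocket and clamp on it; axes as seat's, origin on the table 27.5 mm behind seat (seat at x = +27.5 mm here). The board spans x -200 to +95 mm.
- jaw_bar: clamp's toothed steel bar with grey jaw and black foot at its front; slides along its x (= seat's x), origin moving with it: origin on jig's when all the way back. The foot's face, spring relaxed, is at x = -60 mm, z = 27 mm here (26 wide, 14 mm high). A brake holds the bar against only 3 N, so the pressure lasts only while the trigger is held.
- foot (a joint): how far the clamp's sprung foot is pushed into the jaw, m: 0 relaxed, 0.018 bottomed; spring 1200 N/m, so half way, 0.009, is about 11 N on the plinth. Seen as the gap between black foot and grey jaw: 20 mm relaxed, 2 mm bottomed.
- trigger_pad: the clamp's trigger, a grey upright paddle 12 (x) x 22 (y) x 86 mm; origin on its hinge, 50 mm above the table, at x = -162.5 mm, y = 0 in seat's frame; z along the paddle, which spans 3 to 89 mm from the hinge. At rest it leans 0.155 rad towards the jaw.
- trigger (a joint): trigger angle, rad: 0 released (return spring, 3 to 6 N at the grip), 0.32 stop; its top swings to the handle. Its pawl travels 68 mm per rad, 21.8 mm in a full squeeze. Teeth are 6 mm apart: 0 to 6 mm idle, then the bar is pushed; a full stroke gains about 18 mm, then let the trigger fully back for the next. Foot force = force at trigger_front less its spring and the 3 N brake.
- trigger_front (a point): middle of the trigger's front face (towards the jaw) at grip height, about 113 mm above the table; moves with the trigger, 22 mm towards the handle in a full squeeze
- handle_back (a point): on the rear face (away from the jaw) of the fixed black pistol handle, 112 mm above the table. Handle 14 (x) x 24 mm, its top at 138 mm. Handle and trigger measure 60 mm over their outer faces at this height released, 38 mm squeezed, and stand free above the 46 mm high housing: fingers can straddle both from above. The handle does not move, only the trigger does.
- loose_van: bystander: small yellow model van, 26 x 64 x 27 mm, no plinth; origin under its centre
- loose_truck: bystander: small red and white model van, 26 x 64 x 27 mm, no plinth; origin under its centre
- glue: bystander: white glue bottle, 32 mm across, 75 mm high; origin at its base
- driver: bystander: black-handled screwdriver 150 mm long lying along its x; origin under its middle
- carton: bystander: cardboard box 70 x 110 x 35 mm; origin under its centre
- tape: bystander: roll of tape lying flat, 70 mm across, 19 mm high; origin under its centre
- mug: bystander: white mug, 80 mm across, 90 mm high; origin under its centre
Mind the look-alikes: they are no part of the job. Leave any purple or red look-alike of the plinth alone.

How it is judged:
On the way, in this order (a step that is already met when the one before it is completed fails the run):
1. the plinth lies flat and square in the pocket and has been let go (z of plinth in the frame of seat between -0.003 and 0.0025 m and x of plinth in the frame of seat between -0.0045 and 0.0045 m and y of plinth in the frame of seat between -0.0045 and 0.0045 m and angle between the x axis of plinth and the x axis of seat, either way round below 0.08 rad and angle between plinth's own z axis and vertical below 0.04 rad and contact force between each of the fingers, the arm and plinth below 0.3 N and linear speed of plinth below 0.02 m/s), for 0.2 s.
2. the clamp's foot bears on the seated plinth (z of plinth in the frame of seat between -0.003 and 0.0025 m and contact force between jaw_bar and plinth above 1.5 N), for 0.1 s.
At the end, for the whole second after the job is handed in: Plinth in the pocket: within 4.5 mm of centre, 2.5 mm of the floor, square to 0.08 rad, level to 0.04 rad, not touched by the robot. Foot pressing it with 4.8 to 17.5 N (pushed in 4 to 14.5 mm of 18). Robot still holding the trigger squeezed and still (over 2 N on it) (z of plinth in the frame of seat between -0.003 and 0.0025 m and x of plinth in the frame of seat between -0.0045 and 0.0045 m and y of plinth in the frame of seat between -0.0045 and 0.0045 m and angle between the x axis of plinth and the x axis of seat, either way round below 0.08 rad and angle between plinth's own z axis and vertical below 0.04 rad and contact force between each of the fingers, the arm and plinth below 0.3 N and contact force between jaw_bar and plinth between 4.8 and 17.5 N and value of joint foot between 0.004 and 0.0145 m and velocity of joint trigger between -0.1 and 0.1 rad/s and contact force between any of the fingers, the arm and trigger_pad above 2 N); the arm keeps its last pose, push and grip.
It fails at once if the foot is driven to the bottom and crushes the plinth's edge (contact force between jaw_bar and plinth above 21 N or value of joint foot above 0.0172 m).
It fails at once if the bar, jaw or foot is pushed by the robot (contact force between any of the fingers, the arm and jaw_bar above 2 N).
It fails at once if another thing on the table is moved (distance of any of loose_van, loose_truck, glue, driver, carton, tape, mug from where it was at the start of the episode above 0.02 m).
It also fails if it takes over 69 s, if anything falls off the work surface, if the arm or the gripper's body presses on something with over 40 N, if the wrist force passes 120 N, or if a joint passes its speed limit or range.

ROBOT

A 7-joint arm with a two-finger parallel gripper is mounted at the origin on the work surface. World frame = base frame: x ahead of the robot, y to its left, z up, the work surface at z = 0. Lengths are in m, angles in rad, forces in N, time in s.
With the tool pointing down it reaches from about 0.4 to 0.85 m from the base axis. Payload 10.4 kg.
Tool frame: the origin (TCP) lies on the centre line of the jaws, within the pads' length; the fingertips stand 17 mm ahead of it and the grasp point (between the pads) lies 2 mm behind it; z points along the fingers, y is the line along which they close (so a half turn about z gives the same grasp; the last joint's range is limited). The gripper opens to 85 mm and grips with 20 to 120 N. Pads are 22 mm wide; open, the fingers measure 114 mm over their backs; the gripper's body (76 mm by 85 mm) begins 54 mm behind the grasp point. The pads swing forward as they close: fully open they stand 13 mm farther back than shut.
Start: joints at [1.195, 0.332, -0.065, 1.46, 0.022, 1.35, -0.088], TCP at [0.216, -0.587, 0.248] pointing down, gripper open.
Joint ranges: [-2.6, 2.6], [-0.5, 2.12], [-1.47, 1.34], [0.16, 2.42], [-1.27, 4.41], [0.06, 2.06], [-2.6, 2.6]. Speed limits (rad/s): [2.22, 2.22, 2.79, 2.79, 3.14, 3.14, 3.14].

INTERFACE

Orientations are given as a unit quaternion [x, y, z, w].
In Python, from workcell import get_obs, optics, job gives the robot as it stands. The module is installed in compiled form; this text tells all that it offers.
- The arm moves only by the tool send_rows, never from a script. Its argument "plan" is a list that holds one entry, the list of rows, each a list of 7 numbers: the turn, a rotation vector about the tool's x, y, z in units of 1.5 rad (1.0 is 1.5 rad), then the shift along the tool's x, y, z in units of 20 cm (1.0 is 20 cm), then the opening, from 0 (shut) to 1 (fully open). A call has 1 to 20 rows; each row shifts and turns the commanded pose from where the row before left it, along the tool's axes as they then stand; what a row does not reach is not made up. A row lasts 1/12 s, in which the tool goes at most 41.7 mm and 7.16 degrees, less where a joint would pass 70% of its speed; a pose out of reach is approached as far as the arm can. A call with a number of a shift or a turn outside -1 to 1 is refused whole. A call with a gripper value outside its range is refused whole. The fingers move at their own pace and stop on an object; "squeeze" is the grip in N (left out, the last holds). Time passes only in rows, so rows that do not move let the fingers close. It gives the time, the measured TCP pose, the force, the opening and the grip force at its end, in the units of the state.
- get_obs(): the state, without advancing time (a new reading comes with each control period).
- optics.camera(name): name is "scene" or "side" or "wrist"; returns the picture (384x512x3 uint8, red, green, blue); there is no depth.
- optics.get_calibration(name): a dict with "intrinsics" (3x3 intrinsics, pixels), "world_from_camera" (4x4, takes a point from camera to world coordinates); the wrist camera has in their place "T_tool_cam" (4x4, takes a point from camera to tool coordinates, whose origin is the TCP and whose axes are the flange's). Camera axes: x right, y up, looking along -z (the intrinsics and any distortion apply to the point x, -y, -z); pixel columns grow to the right and rows downward; lengths in m; the calibration is good to about 2 mm. A picture is of the moment at which its call begins: read the wrist's pose just before it. get_calibration takes no time and is no camera call.
- job.hand_in(): hands the job in; it is judged then, once.
The state is a dict: "clock": time; "joint_pos": joint angles; "joint_velocities": joint speeds; "tau": joint torques, N m; "position": TCP position; "ee_rot": TCP orientation; "ft_force": force on the tool from outside, world axes, zero at the start; "torque": the same for the moment, N m; "grip_width": opening from 0.0 (shut) to 1.0 (fully open); "grasp_force": force on a finger pad.
Only numpy, scipy, OpenCV 4.12 (cv2) and the standard library are available. Lean on these libraries where they do the work, as an engineer would, in place of code of your own. Each camera call takes 0.05 s, during which the arm holds its last target. There are 200 camera calls.

## Working session

There is one attempt and no reset: what is moved stays moved. The work goes in short steps, Python scripts to look and compute and a tool call to move; the robot and the scene stay as the last step left them, time stands still between calls to the robot, and variables do not carry over. Pictures are saved under pics/ and viewed, at most 10 in all, crops included, and the job is handed in when it is done.

Besides the shell and the picture viewer there is one more tool, called by a JSON object that holds its "api" and its "payload", one argument or row to a line. send_rows: Moves the arm, as the interface text tells. Its arguments: {"type":"object","properties":{"plan":{"type":"array"},"squeeze":{"type":"number"}},"required":["plan"]}

```bash
mkdir -p pics; python3 - <<'E'
from workcell import get_obs, optics
import cv2,numpy as np
np.set_printoptions(precision=4,suppress=True)
o=get_obs(); print({k:np.round(v,3) for k,v in o.items()})
ims=[]
for n in ["scene","side","wrist"]:
    im=optics.camera(n); np.save(f"pics/{n}0.npy",im); c=optics.get_calibration(n); print(n,c)
    cv2.imwrite(f"pics/{n}0.png",im[:,:,::-1])
E
```

```text
{'clock': np.float64(0.0), 'joint_pos': array([ 1.195,  0.333, -0.065,  1.461,  0.022,  1.35 , -0.089]), 'joint_velocities': array([-0.001,  0.   ,  0.   ,  0.   , -0.001,  0.   , -0.001]), 'tau': array([ -0.   , -62.545,   0.049, -39.16 ,   0.016,   0.01 ,  -0.   ]), 'position': array([ 0.216, -0.586,  0.248]), 'ee_rot': array([ 0.984,  0.175, -0.   , -0.001]), 'ft_force': array([-0.295, -0.569,  1.157]), 'torque': array([-0.011,  0.   , -0.046]), 'grasp_force': np.float64(0.0), 'grip_width': np.float64(1.003)}
scene {'intrinsics': array([[361.052 ,   0.    , 254.7612],
       [  0.    , 361.052 , 190.684 ],
       [  0.    ,   0.    ,   1.    ]]), 'world_from_camera': array([[ 0.1162, -0.7185,  0.6858,  1.2618],
       [ 0.9932,  0.0841, -0.0801, -0.1471],
       [-0.0001,  0.6904,  0.7234,  0.9074],
       [ 0.    ,  0.    ,  0.    ,  1.    ]])}
side {'intrinsics': array([[351.7166,   0.    , 258.7385],
       [  0.    , 351.7166, 188.7065],
       [  0.    ,   0.    ,   1.    ]]), 'world_from_camera': array([[-0.9487,  0.1746, -0.2637,  0.2237],
       [-0.3162, -0.5419,  0.7787,  0.7715],
       [-0.007 ,  0.8221,  0.5693,  0.713 ],
       [ 0.    ,  0.    ,  0.    ,  1.    ]])}
wrist {'intrinsics': array([[272.5681,   0.    , 252.6921],
       [  0.    , 272.5681, 194.063 ],
       [  0.    ,   0.    ,   1.    ]]), 'T_tool_cam': array([[-0.0003,  0.9638,  0.2665,  0.0675],
       [ 1.    ,  0.0005, -0.0006,  0.0011],
       [-0.0007,  0.2665, -0.9638, -0.1249],
       [ 0.    ,  0.    ,  0.    ,  1.    ]])}
```

View pics/scene0.png

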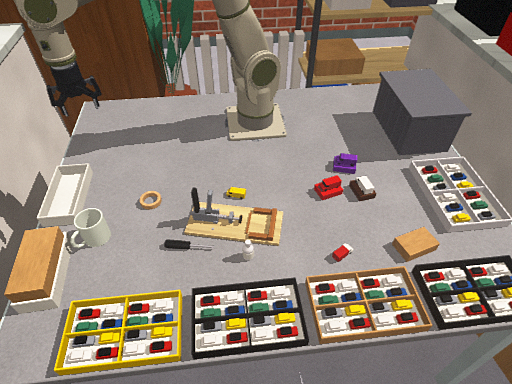

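View pics/side0.png

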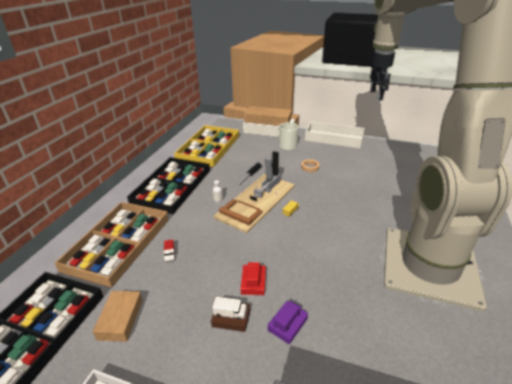

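Candidates in scene view: white van on dark plinth (363,187), red model (328,187), purple model (345,162); by the description I choose (363,187). The jig is at (235,222), with the clamp on its left and the pocket at (263,223).

```bash
cat > h.py <<'E'
import numpy as np
from workcell import get_obs, optics
from scipy.spatial.transform import Rotation as R
np.set_printoptions(precision=4,suppress=True)
def cam(n,o=None):
    c=optics.get_calibration(n)
    if n!="wrist": return c["intrinsics"],c["world_from_camera"]
    T=np.eye(4);T[:3,:3]=R.from_quat(o["ee_rot"]).as_matrix();T[:3,3]=o["position"]
    return c["intrinsics"],T@c["T_tool_cam"]
def ray(K,W,p):
    d=np.array([(p[0]-K[0,2])/K[0,0],-(p[1]-K[1,2])/K[1,1],-1.])
    return W[:3,3],W[:3,:3]@d
def onz(K,W,p,z):
    o,d=ray(K,W,p); return o+d*(z-o[2])/d[2]
def proj(K,W,P):
    q=W[:3,:3].T@(np.asarray(P)-W[:3,3]); return np.array([K[0,2]+K[0,0]*q[0]/-q[2],K[1,2]+K[1,1]*q[1]/q[2]])
E
python3 - <<'E'
from h import *
import cv2
s=np.load("pics/scene0.npy");d=np.load("pics/side0.npy")
a=cv2.resize(s[180:250,180:290],(770,490)[:2],interpolation=cv2.INTER_CUBIC)
b=cv2.resize(s[150:205,310:385],None,fx=5,fy=5,interpolation=cv2.INTER_CUBIC)
c=cv2.resize(d[285:340,195:270],None,fx=5,fy=5,interpolation=cv2.INTER_CUBIC)
a=cv2.resize(a,(500,318))
out=np.zeros((600,800,3),np.uint8);out[:318,:500]=a;out[320:595,:375]=b;out[320:595,400:775]=c
cv2.imwrite("pics/c1.png",out[:,:,::-1])
K,W=cam("scene")
for n,p,z in [("plinth",(363,187),.04),("pocket",(263,223),.012),("boardL",(188,235),.012),("boardBL",(195,203),.012),("boardR",(280,243),.012),("boardBR",(284,209),.012),("red",(328,187),.03),("mug",(92,225),.05),("glue",(248,250),.03),("handletop",(195,190),.138),("driver",(185,245),.01),("yel",(237,192),.02)]: print(n,onz(K,W,p,z))
K,W=cam("side")
for n,p,z in [("plinth",(230,312),.04),("pocket",(240,210),.012)]: print(n,onz(K,W,p,z))
E
```

```text
plinth [0.4648 0.3114 0.04  ]
pocket [ 0.5562 -0.0385  0.012 ]
boardL [ 0.5759 -0.2733  0.012 ]
boardBL [ 0.4461 -0.2516  0.012 ]
boardR [0.6382 0.0022 0.012 ]
boardBR [0.5064 0.0374 0.012 ]
red [0.4418 0.1988 0.03  ]
mug [ 0.5339 -0.5553  0.05  ]
glue [ 0.6643 -0.0971  0.03  ]
handletop [ 0.5092 -0.2368  0.138 ]
driver [ 0.6108 -0.2821  0.01  ]
yel [ 0.4197 -0.1093  0.02  ]
plinth [0.4436 0.3295 0.04  ]
pocket [ 0.5678 -0.0544  0.012 ]
```

View pics/c1.png

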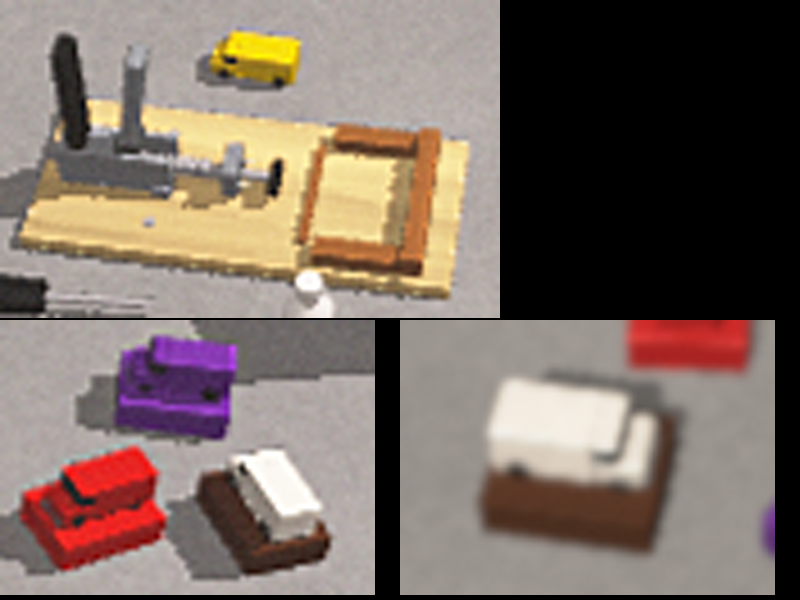

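The crop confirms it: white van on a brown plinth, body end nearer the scene camera and bonnet towards the robot. The red and purple ones are decoys. Next I move the wrist camera over the jig.

{"api": "send_rows", "payload": {
  "plan": [
    [[0,0,0.0766,0,0,0,1],[0,0,0.0766,0,0,0,1],[0,0,0.0766,0,0,0,1],[0,0,0.0766,0,0,0,1],[0,0,0.0766,0,0,0,1],[0,0,0,0.0883,-0.175,0,1],[0,0,0,0.0883,-0.175,0,1],[0,0,0,0.0883,-0.175,0,1],[0,0,0,0.0883,-0.175,0,1],[0,0,0,0.0883,-0.175,0,1],[0,0,0,0.0883,-0.175,0,1],[0,0,0,0.0883,-0.175,0,1],[0,0,0,0.0883,-0.175,0,1],[0,0,0,0.0883,-0.175,0,1],[0,0,0,0.0883,-0.175,0,1],[0,0,0,0.0883,-0.175,0,1],[0,0,0,0.0883,-0.175,0,1],[0,0,0,0.0883,-0.175,0,1],[0,0,0,0.0883,-0.175,0,1],[0,0,0,0.0883,-0.175,0,1]]
  ]
}}

```text
clock: 1.82
position: [0.5906, -0.131, 0.2482]
ee_rot: [0.994, -0.111, -0.0, 0.0]
ft_force: [1.0, -0.7, 0.6]
grip_width: 0.999
grasp_force: 0.0
```

```bash
python3 - <<'E'
from h import *
import cv2
o=get_obs(); print(o["position"],o["ee_rot"],o["ft_force"],o["joint_pos"])
im=optics.camera("wrist"); np.save("pics/w1.npy",im); np.save("pics/w1o.npy",np.r_[o["position"],o["ee_rot"]])
cv2.imwrite("pics/w1.png",cv2.resize(im,(800,600))[:,:,::-1])
E
```

```text
[ 0.5906 -0.131   0.2482] [ 0.9938 -0.1108 -0.0001  0.0001] [ 1.043  -0.6746  0.6458] [ 0.4389  0.3127 -0.3693  1.5019  0.1142  1.3485 -1.7321]
```

View pics/w1.png

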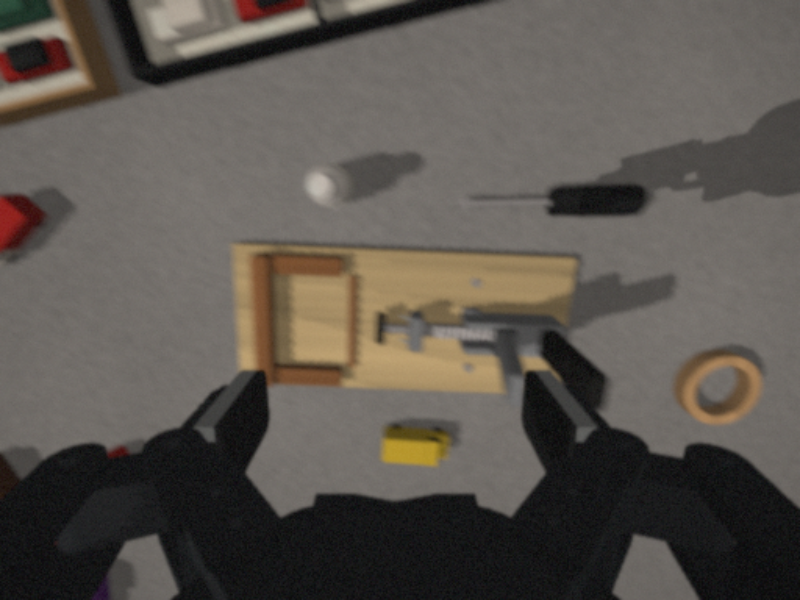

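The wrist view (800 px scale) shows the board corners at (233,243), (580,257) and (238,395), the pocket at (313,318), the trigger near (512,365) and the handle at (575,370). I now fit the board edges and pocket rails.

```bash
python3 - <<'E'
from h import *
import cv2
im=np.load("pics/w1.npy");q=np.load("pics/w1o.npy");o=dict(position=q[:3],ee_rot=q[3:]);K,W=cam("wrist",o)
hsv=cv2.cvtColor(im,cv2.COLOR_RGB2HSV)
roi=np.zeros(im.shape[:2],bool);roi[145:262,140:380]=1
m=((hsv[...,1]>60)&(hsv[...,0]<30)&(hsv[...,2]>60)&roi).astype(np.uint8)
br=((hsv[...,1]>120)&(hsv[...,0]<13)&roi).astype(np.uint8)
n,l,s,c=cv2.connectedComponentsWithStats(m);k=1+np.argmax(s[1:,4]);m=(l==k)
print("board",s[k]); n,l,s,c=cv2.connectedComponentsWithStats(br);print("brown",s[s[:,4]>20],hsv[200,168],hsv[200,190])
def fit(pts,z):
    P=np.array([onz(K,W,p,z)[:2] for p in pts]); 
    vx,vy,x0,y0=cv2.fitLine(P.astype(np.float32),cv2.DIST_HUBER,0,.001,.001).ravel(); return np.array([vx,vy]),np.array([x0,y0])
cols=range(160,365,2)
top=[(c+.0,np.flatnonzero(m[:,c])[0]-.5) for c in cols]
bot=[(c,np.flatnonzero(m[:,c])[-1]+.5) for c in range(180,320,2)]
lef=[(np.flatnonzero(m[r])[0]-.5,r) for r in range(165,235,2)]
rig=[(np.flatnonzero(m[r])[-1]+.5,r) for r in range(170,184,1)]
L={n:fit(p,.012) for n,p in dict(top=top,bot=bot,lef=lef,rig=rig).items()}
for n,(v,p) in L.items(): print(n,np.degrees(np.arctan2(v[1],v[0]))%180,p)
v=L["top"][0]; v=v*np.sign(v[1]); a=np.arctan2(v[1],v[0]); 
u=v+L["bot"][0]*np.sign(L["bot"][0][1]);u/=np.linalg.norm(u); w=np.array([-u[1],u[0]])
print("ang",np.degrees(np.arctan2(u[1],u[0])),"width",(L["bot"][1]-L["top"][1])@w,"len",(L["lef"][1]-L["rig"][1])@u)
yj=(L["bot"][1]+L["top"][1])@w/2; xj=L["lef"][1]@u-.095; xj2=L["rig"][1]@u+.2
J=u*xj+w*yj; print("jig",J,"alt",u*xj2+w*yj); S=J+u*.0275; print("seat",S)
# pocket rails: brown mask profile
bx=np.argwhere(br)[:,::-1]
for z in (.03,):
    print("fence outer x (0.05?)",np.median([(onz(K,W,(np.flatnonzero(br[r])[0]-.5,r),z)[:2]-S)@u for r in range(175,230)]))
for c in (185,195,205):
    i=np.flatnonzero(br[:,c]); t=(onz(K,W,(c,i[0]-.5),.024)[:2]-S)@w; b=(onz(K,W,(c,i[-1]+.5),.024)[:2]-S)@w; print("cheek outer y",t,b)
Ks,Ws=cam("scene");print("seat in scene px",proj(Ks,Ws,[*S,.012]))
# neighbour view crop
E
```

```text
board [  148   155   222    97 15778]
brown [[     0      0    512    384 196234]
 [   175    233     14     10     23]] [ 13 147 125] [ 19 100 158]
top 74.83253 [ 0.6023 -0.1528]
bot 74.74524 [ 0.4801 -0.1018]
lef 164.52794 [0.5877 0.0136]
rig 166.57188 [ 0.5496 -0.283 ]
ang 74.78888 width 0.1313204 len 0.29621252
jig [ 0.5552 -0.076 ] alt [ 0.5548 -0.0772]
seat [ 0.5624 -0.0494]Traceback (most recent call last):
  File "<stdin>", line 28, in <module>
IndexError: index 0 is out of bounds for axis 0 with size 0
```

{"api": "send_rows", "payload": {
  "plan": [
    [[0,0,0,-0.03,-0.19,0,1],[0,0,0,-0.03,-0.19,0,1],[0,0,0,-0.03,-0.19,0,1],[0,0,0,-0.03,-0.19,0,1],[0,0,0,-0.03,-0.19,0,1],[0,0,0,-0.03,-0.19,0,1],[0,0,0,-0.03,-0.19,0,1],[0,0,0,-0.03,-0.19,0,1],[0,0,0,-0.03,-0.19,0,1],[0,0,0,-0.03,-0.19,0,1],[0,0,0,-0.03,-0.19,0,1],[0,0,0,0,0,0,1],[0,0,0,0,0,0,1]]
  ]
}}

```text
clock: 2.95
position: [0.616, 0.2929, 0.2474]
ee_rot: [0.994, -0.108, -0.001, -0.0]
ft_force: [1.1, -0.8, 0.1]
grip_width: 1.0
grasp_force: 0.0
```

```bash
python3 - <<'E'
from h import *
import cv2
o=get_obs(); print(o["position"],o["ee_rot"])
im=optics.camera("wrist"); np.save("pics/w2.npy",im); np.save("pics/w2o.npy",np.r_[o["position"],o["ee_rot"]])
cv2.imwrite("pics/w2.png",cv2.resize(im,(800,600))[:,:,::-1])
E
```

```text
[0.616  0.2929 0.2474] [ 0.9941 -0.1082 -0.0009 -0.0003]
```

View pics/w2.png

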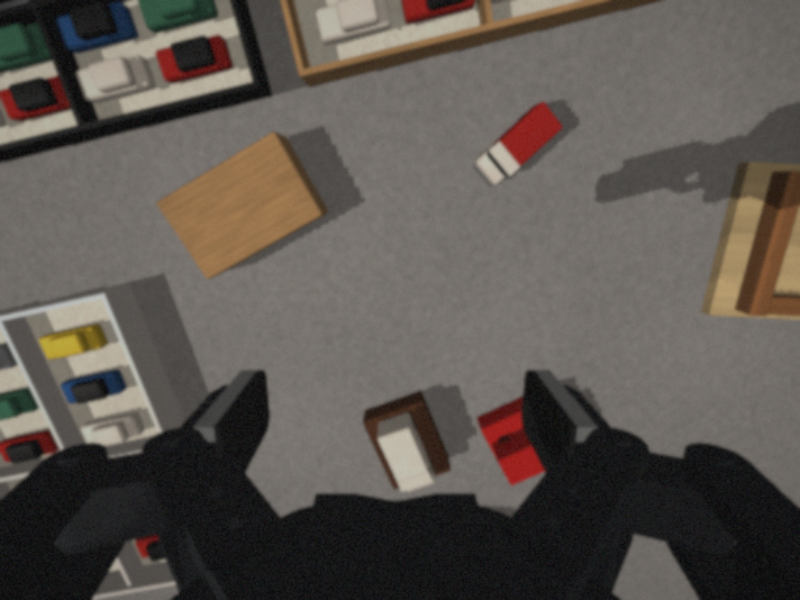

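The view shows the white van on its plinth at about (407,440), with the red decoy to its right at (515,440). I move back 0.1 m so it clears the gripper in the image.

{"api": "send_rows", "payload": {
  "plan": [
    [[0,0,0,-0.17,-0.03,0.05,1],[0,0,0,-0.17,-0.03,0.05,1],[0,0,0,-0.17,-0.03,0.05,1],[0,0,0,0,0,0,1],[0,0,0,0,0,0,1]]
  ]
}}

```text
clock: 3.42
position: [0.5207, 0.3291, 0.2183]
ee_rot: [0.994, -0.11, 0.0, 0.001]
ft_force: [0.5, 0.3, -0.1]
grip_width: 0.998
grasp_force: 0.0
```

```bash
cat > pl.py <<'E'
from h import *
import cv2
def plinth(im,o,roi):
    K,W=cam("wrist",o)
    hsv=cv2.cvtColor(im,cv2.COLOR_RGB2HSV); g=np.zeros(im.shape[:2],bool); g[roi[1]:roi[3],roi[0]:roi[2]]=1
    wh=((hsv[...,1]<45)&(hsv[...,2]>150)&g).astype(np.uint8)
    br=((hsv[...,1]>75)&(hsv[...,0]<20)&(hsv[...,2]<110)&g).astype(np.uint8)
    for n,m,z in (("roof",wh,.054),("brown",br,.024)):
        c=max(cv2.findContours(m,cv2.RETR_EXTERNAL,cv2.CHAIN_APPROX_NONE)[0],key=cv2.contourArea)
        P=np.array([onz(K,W,p,z)[:2] for p in c[:,0]]).astype(np.float32)
        r=cv2.minAreaRect(P); b=cv2.boxPoints(r); e=b[1]-b[0]; f=b[2]-b[1]
        if np.linalg.norm(f)>np.linalg.norm(e): e=f
        print(n,"c",r[0],"size",r[1],"long axis deg",np.degrees(np.arctan2(e[1],e[0]))%180, "px",c[:,0].min(0),c[:,0].max(0))
E
python3 - <<'E'
from pl import *
o=get_obs(); print(o["position"],o["ee_rot"])
im=optics.camera("wrist"); np.save("pics/w3.npy",im); np.save("pics/w3o.npy",np.r_[o["position"],o["ee_rot"]])
K,W=cam("wrist",o); c=proj(K,W,[.455,.32,.03]); print(c)
c=c.astype(int); x0,y0=max(c[0]-60,0),max(c[1]-60,0)
plinth(im,o,(x0,y0,c[0]+60,c[1]+60))
cv2.imwrite("pics/w3.png",cv2.resize(im[y0:c[1]+60,x0:c[0]+60],None,fx=4,fy=4,interpolation=cv2.INTER_CUBIC)[:,:,::-1]); print(x0,y0)
E
```

```text
[0.5207 0.3291 0.2183] [ 0.9939 -0.1101  0.0001  0.0007]
[270.4715 228.2649]
roof c (0.45458555221557617, 0.31862524151802063) size (0.06293322890996933, 0.029304109513759613) long axis deg 9.728709 px [252 209] [293 262]
brown c (0.4524405598640442, 0.3178255259990692) size (0.08245734125375748, 0.05802159011363983) long axis deg 9.217183 px [241 192] [303 262]
210 168
```

View pics/w3.png

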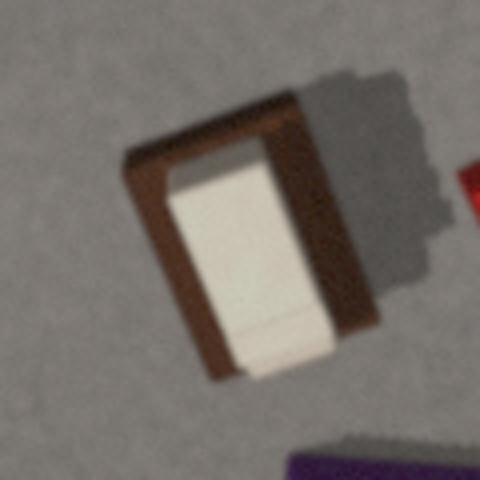

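The van's long axis is at about 9.5° world and the plinth centre is about (0.450,0.3175). The roof and brown-plinth estimates agree to about 1 mm. I align and come down partway.

{"api": "send_rows", "payload": {
  "plan": [
    [[0,0,-0.0643,0,0,0,0.8],[0,0,-0.0643,0,0,0,0.8],[0,0,-0.0643,0,0,0,0.8],[0,0,-0.0643,0,0,0,0.8],[0,0,0,-0.169,0,0,0.8],[0,0,0,-0.169,0,0,0.8],[0,0,0,0,0,0.17,0.8],[0,0,0,0,0,0.17,0.8],[0,0,0,0,0,0.17,0.8],[0,0,0,0,0,0,0.8],[0,0,0,0,0,0,0.8]]
  ]
}}

```text
clock: 4.38
position: [0.4559, 0.317, 0.1159]
ee_rot: [0.997, 0.081, -0.001, 0.001]
ft_force: [0.3, -0.3, 1.8]
grip_width: 0.802
grasp_force: 0.0
```

```bash
python3 - <<'E'
from pl import *
o=get_obs(); print(o["position"],o["ee_rot"],o["joint_pos"],R.from_quat(o["ee_rot"]).as_matrix())
E
```

```text
[0.4559 0.317  0.1159] [ 0.9967  0.0807 -0.0011  0.0006] [-0.1653  0.3635 -0.6206  1.7725  0.2358  1.0832 -2.2761] [[ 0.987   0.1609 -0.0021]
 [ 0.1609 -0.987  -0.0014]
 [-0.0023  0.001  -1.    ]]
```

{"api": "send_rows", "payload": {
  "plan": [
    [[0,0,0,-0.009,-0.005,0.17,0.8],[0,0,0,0,0,0.17,0.8],[0,0,0,0,0,0,0.8],[0,0,0,0,0,0,0],[0,0,0,0,0,0,0],[0,0,0,0,0,0,0],[0,0,0,0,0,0,0],[0,0,0,0,0,0,0],[0,0,0,0,0,0,0],[0,0,0,0,0,0,0],[0,0,0,0,0,0,0],[0,0,0,0,0,0,0]]
  ],
  "squeeze": 40
}}

```text
clock: 5.38
position: [0.4549, 0.3202, 0.0512]
ee_rot: [0.997, 0.082, 0.002, -0.001]
ft_force: [-1.1, -1.2, 7.4]
grip_width: 0.343
grasp_force: 40.2
```

Gripped at 29 mm, which matches the van's 30 mm width. Lifting.

{"api": "send_rows", "payload": {
  "plan": [
    [[0,0,0,0,0,-0.1,0],[0,0,0,0,0,-0.17,0],[0,0,0,0,0,-0.17,0],[0,0,0,0,0,-0.17,0],[0,0,0,0,0,-0.1,0],[0,0,0,0,0,0,0],[0,0,0,0,0,0,0],[0,0,0,0,0,0,0]]
  ]
}}

```text
clock: 6.05
position: [0.4529, 0.3189, 0.1899]
ee_rot: [0.997, 0.082, -0.0, 0.0]
ft_force: [0.2, -0.3, -3.8]
grip_width: 0.341
grasp_force: 40.8
```

```bash
python3 - <<'E'
from pl import *
o=get_obs(); print(o["position"],o["ee_rot"],o["ft_force"],o["torque"],R.from_quat(o["ee_rot"]).as_matrix()[:,2])
im=optics.camera("wrist"); np.save("pics/w4.npy",im)
cv2.imwrite("pics/w4.png",cv2.resize(im[150:384,120:400],None,fx=2.5,fy=2.5,interpolation=cv2.INTER_CUBIC)[:,:,::-1])
E
```

```text
[0.4529 0.3189 0.1899] [ 0.9966  0.0819 -0.0001  0.0003] [ 0.2461 -0.2815 -3.7894] [-0.0672 -0.0056  0.0399] [-0.0002 -0.0007 -1.    ]
```

View pics/w4.png

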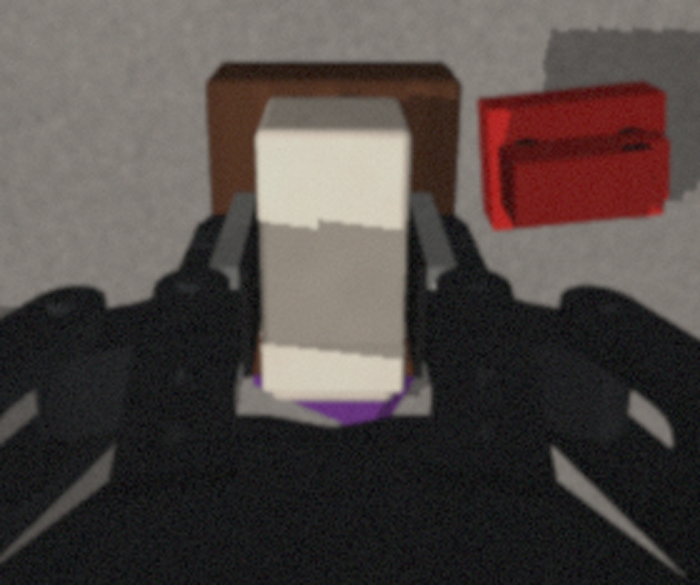

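Held square and level. Now over the pocket.

{"api": "send_rows", "payload": {
  "plan": [
    [[0,0,0.0716,0,0,0,0],[0,0,0.0716,0,0,0,0],[0,0,0.0716,0,0,0,0],[0,0,0.0716,0,0,0,0],[0,0,0,0.1044,0.1637,0,0],[0,0,0,0.1044,0.1637,0,0],[0,0,0,0.1044,0.1637,0,0],[0,0,0,0.1044,0.1637,0,0],[0,0,0,0.1044,0.1637,0,0],[0,0,0,0.1044,0.1637,0,0],[0,0,0,0.1044,0.1637,0,0],[0,0,0,0.1044,0.1637,0,0],[0,0,0,0.1044,0.1637,0,0],[0,0,0,0.1044,0.1637,0,0],[0,0,0,0,0,0.15,0],[0,0,0,0,0,0.15,0],[0,0,0,0,0,0,0],[0,0,0,0,0,0,0],[0,0,0,0,0,0,0]]
  ]
}}

```text
clock: 7.68
position: [0.5832, -0.0463, 0.1308]
ee_rot: [0.994, -0.112, -0.0, 0.001]
ft_force: [0.6, 0.7, -3.1]
grip_width: 0.343
grasp_force: 40.7
```

```bash
python3 - <<'E'
from pl import *
o=get_obs(); print(o["position"],o["ee_rot"],o["ft_force"],R.from_quat(o["ee_rot"]).as_matrix(),o["joint_pos"])
im=optics.camera("wrist"); np.save("pics/w5.npy",im);np.save("pics/w5o.npy",np.r_[o["position"],o["ee_rot"]])
cv2.imwrite("pics/w5.png",cv2.resize(im[110:310,120:386],None,fx=3,fy=3,interpolation=cv2.INTER_CUBIC)[:,:,::-1])
K,W=cam("wrist",o)
# project known pocket corner points (seat estimate) for comparison
S=np.array([.5622,-.050]);u=np.array([np.cos(np.radians(74.8)),np.sin(np.radians(74.8))]);w=np.array([-u[1],u[0]])
for n,x,y,z in [("cheek-y inner,fence",.0325,-.0425,.024),("cheek-y inner,lip",-.0325,-.0425,.017),("board +x,-y corner",.0675,-.065,.012)]:
    p=proj(K,W,[*(S+u*x+w*y),z]); print(n,p,"crop",(p-[120,110])*3)
E
```

```text
[ 0.5832 -0.0463  0.1308] [ 0.9937 -0.1124 -0.0004  0.0011] [ 0.5756  0.6935 -3.0826] [[ 0.9747 -0.2234 -0.001 ]
 [-0.2234 -0.9747 -0.0021]
 [-0.0005  0.0023 -1.    ]] [ 0.1591  0.3458 -0.1918  1.7016  0.0748  1.1022 -1.8516]
cheek-y inner,fence [225.151  171.6437] crop [315.453 184.931]
cheek-y inner,lip [298.9863 172.9953] crop [536.9588 188.9858]
board +x,-y corner [187.0121 142.3899] crop [201.0364  97.1696]
```

View pics/w5.png

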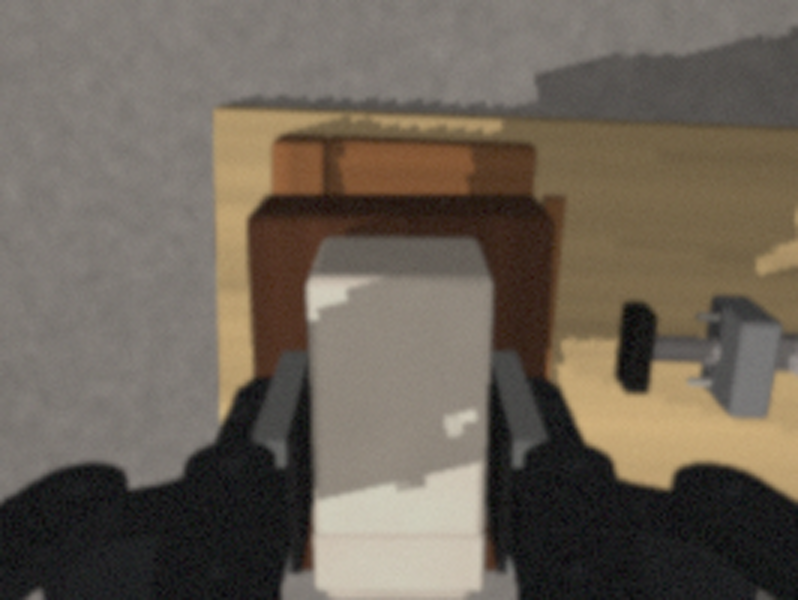

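The board's far corner is at crop (215,108) against the predicted (201,97), about 4 mm off. I re-measure from this closer view and correct yaw and position before descending.

```bash
cat > me.py <<'E'
from pl import *
def lines(im,o,top,lef):
    """board top (y=-65) and left (x=+95) edges -> seat in tool-frame-ish world; returns u,S"""
    K,W=cam("wrist",o); hsv=cv2.cvtColor(im,cv2.COLOR_RGB2HSV)
    m=((hsv[...,1]>60)&(hsv[...,0]<30)&(hsv[...,2]>50)).astype(np.uint8)
    n,l,s,c=cv2.connectedComponentsWithStats(m); k=1+np.argmax(s[1:,4]); m=l==k
    tp=[(c,np.flatnonzero(m[top[2]:,c])[0]+top[2]-.5) for c in range(*top[:2],2)]
    lp=[(np.flatnonzero(m[r,lef[2]:])[0]+lef[2]-.5,r) for r in range(*lef[:2],2)]
    f=lambda pts:cv2.fitLine(np.array([onz(K,W,p,.012)[:2] for p in pts],np.float32),cv2.DIST_HUBER,0,.001,.001).ravel()
    t,q=f(tp),f(lp); u=t[:2]*np.sign(t[1]); w=np.array([-u[1],u[0]])
    S=u*(q[2:]@u-.0675)+w*(t[2:]@w+.065)
    T=R.from_quat(o["ee_rot"]).as_matrix()[:2,:2]
    print("u deg",np.degrees(np.arctan2(u[1],u[0])),"left deg",np.degrees(np.arctan2(q[1],q[0]))%180,"seat",S,"seat in tool xy",T.T@(S-o["position"][:2]))
    return u,S
def plt(im,o,xr,rows,yr,h):
    "plinth top far edge and side edges in tool frame at tool z=h-.024 (h=TCP above underside)"
    c=optics.get_calibration("wrist");K,W=c["intrinsics"],c["T_tool_cam"]
    hsv=cv2.cvtColor(im,cv2.COLOR_RGB2HSV); print("HSV",hsv[rows[0]:rows[1]:8,int((xr[0]+xr[1])/2)].tolist()[:4])
E
python3 - <<'E'
from me import *
im=np.load("pics/w5.npy");q=np.load("pics/w5o.npy");o=dict(position=q[:3],ee_rot=q[3:])
lines(im,o,(200,380,100),(155,240,150))
c=optics.get_calibration("wrist");K,W=c["intrinsics"],c["T_tool_cam"]
A=lambda x,y:(120+x/3,110+y/3)
for h in (.051,.055):
    z=h-.024; print("h",h,"plinth top corners",onz(K,W,A(250,217),z),onz(K,W,A(558,217),z),"bottom far edge",onz(K,W,A(265,198),h),onz(K,W,A(545,198),h),"roof",onz(K,W,A(306,277),h-.054),onz(K,W,A(492,277),h-.054))
E
```

```text
u deg 74.77993 left deg 165.09332 seat [ 0.56   -0.0523] seat in tool xy [-0.0212  0.011 ]
h 0.051 plinth top corners [ 0.0331 -0.0272  0.027 ] [0.0331 0.0315 0.027 ] bottom far edge [ 0.0319 -0.0281  0.051 ] [0.0318 0.0332 0.051 ] roof [ 0.0305 -0.0134 -0.003 ] [ 0.0304  0.0156 -0.003 ]
h 0.055 plinth top corners [ 0.0322 -0.0279  0.031 ] [0.0322 0.0323 0.031 ] bottom far edge [ 0.031  -0.0288  0.055 ] [0.031  0.0339 0.055 ] roof [ 0.0292 -0.0138  0.001 ] [0.0292 0.0161 0.001 ]
```

{"api": "send_rows", "payload": {
  "plan": [
    [[0,0,0.0268,0,0,0,0],[0,0,0,-0.0655,0.0505,0,0],[0,0,0,0,0,0.09,0],[0,0,0,0,0,0.09,0],[0,0,0,0,0,0,0],[0,0,0,0,0,0,0],[0,0,0,0,0,0,0],[0,0,0,0,0,0,0]]
  ]
}}

```text
clock: 8.4
position: [0.5686, -0.0531, 0.0957]
ee_rot: [0.991, -0.133, 0.001, 0.001]
ft_force: [0.0, 0.5, -2.5]
grip_width: 0.345
grasp_force: 40.7
```

```bash
python3 - <<'E'
from me import *
o=get_obs(); print(o["position"],o["ee_rot"],o["ft_force"],R.from_quat(o["ee_rot"]).as_matrix())
im=optics.camera("wrist"); np.save("pics/w6.npy",im);np.save("pics/w6o.npy",np.r_[o["position"],o["ee_rot"]])
cv2.imwrite("pics/w6.png",cv2.resize(im[110:310,120:386],None,fx=3,fy=3,interpolation=cv2.INTER_CUBIC)[:,:,::-1])
try: lines(im,o,(190,380,90),(155,240,100))
except Exception as e: print(e)
E
```

```text
[ 0.5686 -0.0531  0.0957] [ 0.9912 -0.1327  0.0008  0.0011] [ 0.0476  0.463  -2.4809] [[ 0.9648 -0.2631  0.0013]
 [-0.2631 -0.9648 -0.0024]
 [ 0.0019  0.002  -1.    ]]
u deg 74.72255 left deg 164.78958 seat [ 0.5597 -0.0526] seat in tool xy [-0.0088  0.0018]
```

View pics/w6.png

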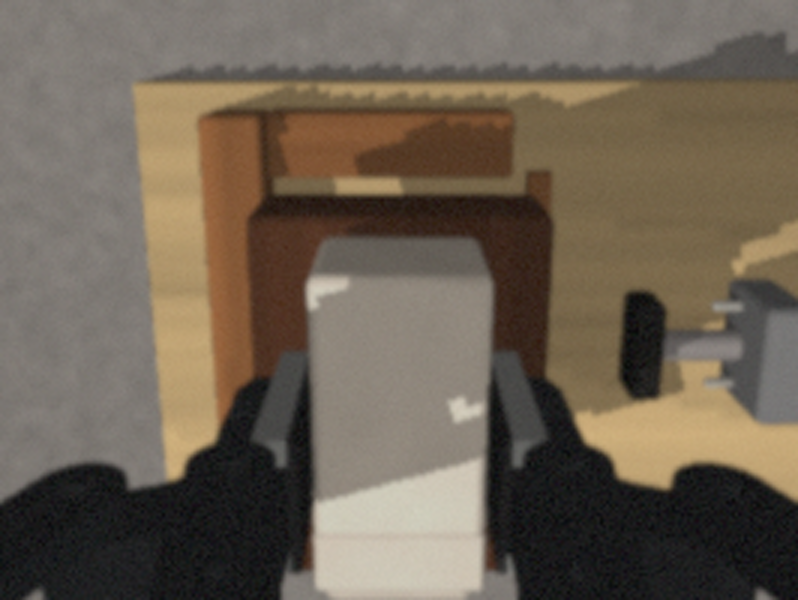

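The plinth is over the pocket within about 1 mm, with the yaw matching. The jaw is at (735,345) and the foot at (640,345) to the right. Descending gently.

{"api": "send_rows", "payload": {
  "plan": [
    [[0,0,0,-0.005,0,0.04,0],[0,0,0,0,0,0.04,0],[0,0,0,0,0,0.03,0],[0,0,0,0,0,0.02,0],[0,0,0,0,0,0,0],[0,0,0,0,0,0,0],[0,0,0,0,0,0,0]]
  ]
}}

```text
clock: 9.03
position: [0.5667, -0.0531, 0.0681]
ee_rot: [0.991, -0.133, -0.0, 0.001]
ft_force: [0.6, -0.1, -3.3]
grip_width: 0.338
grasp_force: 40.8
```

{"api": "send_rows", "payload": {
  "plan": [
    [[0,0,0,0,0,0.01,0],[0,0,0,0,0,0,0],[0,0,0,0,0,0.01,0],[0,0,0,0,0,0,0],[0,0,0,0,0,0,0]]
  ]
}}

```text
clock: 9.45
position: [0.5665, -0.0531, 0.0639]
ee_rot: [0.991, -0.133, -0.001, 0.001]
ft_force: [0.4, -0.3, -1.9]
grip_width: 0.344
grasp_force: 40.8
```

{"api": "send_rows", "payload": {
  "plan": [
    [[0,0,0,0,0,0.007,0],[0,0,0,0,0,0,0],[0,0,0,0,0,0,0]]
  ]
}}

```text
clock: 9.7
position: [0.5667, -0.0532, 0.0634]
ee_rot: [0.991, -0.133, -0.0, 0.001]
ft_force: [-4.9, -0.0, 6.2]
grip_width: 0.345
grasp_force: 41.9
```

Contact at h = 0.051 m above the floor, matching the pick-up height, so it is seated. Releasing and rising.

{"api": "send_rows", "payload": {
  "plan": [
    [[0,0,0,0,0,0,0.7],[0,0,0,0,0,0,0.7],[0,0,0,0,0,0,0.7],[0,0,0,0,0,0,0.7],[0,0,0,0,0,0,0.7],[0,0,0,0,0,-0.1,0.7],[0,0,0,0,0,-0.17,0.8],[0,0,0,0,0,-0.17,1],[0,0,0,0,0,-0.17,1],[0,0,0,0,0,-0.17,1],[0,0,0,0,0,0,1],[0,0,0,0,0,0,1],[0,0,0,0,0,0,1]]
  ]
}}

```text
clock: 10.78
position: [0.5665, -0.0528, 0.218]
ee_rot: [0.991, -0.133, -0.001, 0.001]
ft_force: [-0.5, -0.2, -0.4]
grip_width: 1.007
grasp_force: 0.0
```

```bash
python3 - <<'E'
from me import *
o=get_obs(); print(o["position"],o["ee_rot"],o["ft_force"])
im=optics.camera("wrist"); np.save("pics/w7.npy",im);np.save("pics/w7o.npy",np.r_[o["position"],o["ee_rot"]])
cv2.imwrite("pics/w7.png",cv2.resize(im[100:300,130:396],None,fx=3,fy=3,interpolation=cv2.INTER_CUBIC)[:,:,::-1])
E
```

```text
[ 0.5665 -0.0528  0.218 ] [ 0.9911 -0.1329 -0.0007  0.0013] [-0.5091 -0.2263 -0.4386]
```

View pics/w7.png

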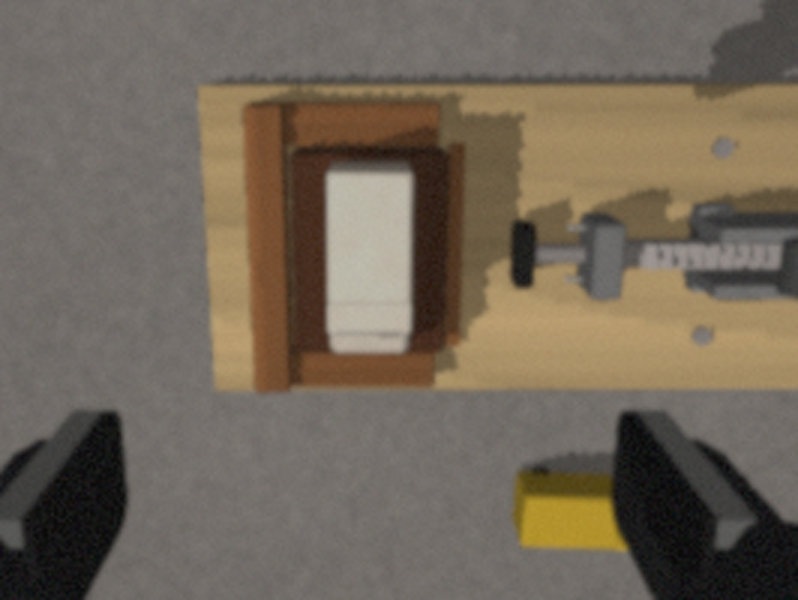

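The view shows the plinth square inside the pocket rails (crop (370,250)) and released. The foot is at (523,253) and the bar lies to the right. Moving above the trigger and handle.

{"api": "send_rows", "payload": {
  "plan": [
    [[0,0,0,-0.006,0.18,0,1],[0,0,0,-0.006,0.18,0,1],[0,0,0,-0.006,0.18,0,1],[0,0,0,-0.006,0.18,0,1],[0,0,0,-0.006,0.18,0,1],[0,0,0,0,0,0,1],[0,0,0,0,0,0,1],[0,0,0,0,0,0,1]]
  ],
  "squeeze": 100
}}

```text
clock: 11.5
position: [0.5133, -0.2241, 0.2179]
ee_rot: [0.991, -0.133, -0.001, 0.001]
ft_force: [0.7, 0.8, -0.2]
grip_width: 0.998
grasp_force: 0.0
```

```bash
python3 - <<'E'
from me import *
o=get_obs(); print(o["position"],o["ee_rot"],o["ft_force"],o["joint_pos"])
T=R.from_quat(o["ee_rot"]).as_matrix()[:2,:2]
im=optics.camera("wrist"); np.save("pics/w8.npy",im)
K,W=cam("wrist",o)
# black handle top & trigger (grey), masks near expected pixel
u=np.array([.262,.965]);w=np.array([-.965,.262]); S=np.array([.5666,-.0531])-.0065*np.array([.965,-.262])
for n,x,z in (("trigtop",-.1625+.0137,.138),("handtop",-.205,.138)): 
    p=proj(K,W,[*(S+u*x),z]); print(n,p, "tool",T.T@(S+u*x-o["position"][:2]))
cv2.imwrite("pics/w8.png",im[:,:,::-1])
hsv=cv2.cvtColor(im,cv2.COLOR_RGB2HSV)
bl=((hsv[...,2]<45)).astype(np.uint8); bl[330:]=0
n,l,s,c=cv2.connectedComponentsWithStats(bl)
for k in range(1,n):
    if s[k,4]>60: print("black",s[k],c[k])
for r in range(200,300,6): print(r,"".join(" .:-=+*#%@"[min(9,v//26)] for v in hsv[r,180:340:2,2]))
E
```

```text
[ 0.5133 -0.2241  0.2179] [ 0.9911 -0.1328 -0.0013  0.0008] [ 0.7022  0.775  -0.2056] [ 0.3898  0.2124 -0.07    1.6752  0.0176  1.2569 -1.5213]
trigtop [213.113  207.9381] tool [ 0.0001 -0.0301]
handtop [284.23   207.7912] tool [0.0001 0.0261]
black [ 269   64   68   26 1469] [302.791   76.8142]
black [115 144  19  67 430] [126.4907 175.0442]
black [149 169   9  20 124] [152.8468 178.4194]
black [265 173  20  47 694] [274.1484 196.6455]
black [   0  238  177   92 7983] [100.1327 301.4343]
black [ 330  238  182   92 8003] [405.5719 301.5158]
black [ 185  317  137   13 1329] [252.6885 323.8616]
200 #############*++++===:::::::=*##***#***###*:.........+*+---=====================
206 ##############*+++===:::::+########**#***#*=.........*#+---=====================
212 ##############*=++===-::+##################*-.......:*#+---=====================
218 ##########*###*++===--***#**####*#**#*****#*+:......=**=--======================
224 *******************************************************+========================
230 =============+====+======+==+==+=======================================
[... 244 characters left out ...]
=================-. 
254 .:-----------::::--:----=====================================================-. 
260 ====-------::..==++-----=======+=============================================:..
266 #############*:==++---=======================================================:. 
272 #############*:=+*+====================================+=====================-..
278 ***********##*================================================================-.
284 ================================================================================
290 ================================================================================
296 ================================================================================
```

The trigger top is at px (214,207) against the predicted (213,208), and the handle agrees too. The straddle clearances are about 8 mm in front and 12 mm behind, so I descend.

{"api": "send_rows", "payload": {
  "plan": [
    [[0,0,0,0,-0.01,0.1,1],[0,0,0,0,0,0.15,1],[0,0,0,0,0,0.15,1],[0,0,0,0,0,0.12,1],[0,0,0,0,0,0.07,1],[0,0,0,0,0,0,1],[0,0,0,0,0,0,1],[0,0,0,0,0,0,1]]
  ]
}}

```text
clock: 12.22
position: [0.5149, -0.2226, 0.1021]
ee_rot: [0.991, -0.132, 0.0, 0.001]
ft_force: [-0.3, -0.1, -0.1]
grip_width: 0.997
grasp_force: 0.0
```

```bash
cat > jaw.py <<'E'
from me import *
def jaw(tag):
    o=get_obs(); f=o["ft_force"]; t=R.from_quat(o["ee_rot"]).as_matrix()
    print("clk",o["clock"],"pos",o["position"],"F tool",t.T@f,"w",o["grip_width"])
    im=optics.camera("wrist"); np.save(f"pics/{tag}.npy",im); cv2.imwrite(f"pics/{tag}.png",im[:,:,::-1])
    K,W=cam("wrist",o); u=np.array([.262,.965]); S=np.array([.5666,-.0531])-.0065*np.array([.965,-.262])
    for z in (.034,):
        a=proj(K,W,[*(S+u*-.1),z]); b=proj(K,W,[*(S+u*-.02),z]); print("px at x=-.1,-.02:",a,b)
    return im,o,K,W,u,S
E
python3 - <<'E'
from jaw import *
im,o,K,W,u,S=jaw("j0")
g=im.max(2); 
# sample brightness along the bar line at foot height
xs=np.arange(-.125,.0,.001)
for dy in (-.008,0.,.008):
  s=""
  for x in xs:
    p=proj(K,W,[*(S+u*x+np.array([-u[1],u[0]])*dy),.034]).round().astype(int)
    s+=" .:-=+*#%@"[min(9,g[p[1],p[0]]//26)] if 0<=p[0]<512 and 0<=p[1]<384 else "?"
  print(s)
E
```

```text
clk 12.2167 pos [ 0.5149 -0.2226  0.1021] F tool [-0.2075  0.2003  0.1307] w 0.9969464421189185
px at x=-.1,-.02: [148.2852 214.6189] [ 41.3393 214.7475]
=====================-::::::::--====++++++=====***+=:.   . ......-=====-::-----::..............:::::::::::::::::::-----------
+++=-=+++=-=++++=--------::::::-=====++++++++++++++++++=-:.......:=====-::------:..............:::::...:::::::::::-----------
#####################*:::::::::=======++++**#######**-..   ......-==++==:::-----:..............:::::..::::::::::::-----------
```

{"api": "send_rows", "payload": {
  "plan": [
    [[0,0,0,0,0.025,0,1],[0,0,0,0,0.025,0,1],[0,0,0,0,0.02,0,1],[0,0,0,0,0,0,1],[0,0,0,0,0,0,1]]
  ]
}}

```text
clock: 12.68
position: [0.5104, -0.237, 0.1014]
ee_rot: [0.991, -0.133, -0.0, 0.001]
ft_force: [1.1, 1.4, 0.7]
grip_width: 0.999
grasp_force: 0.9
```

```bash
python3 - <<'E'
from jaw import *
im,o,K,W,u,S=jaw("j1")
hsv=cv2.cvtColor(im,cv2.COLOR_RGB2HSV)
m=((hsv[...,2]<45)).astype(np.uint8)
n,l,s,c=cv2.connectedComponentsWithStats(m)
for k in range(1,n):
    if s[k,4]>40: print(s[k])
for r in range(180,300,6): print(r,"".join(" .:-=+*#%@"[min(9,v//26)] for v in hsv[r,0:300:2,2]))
E
```

```text
clk 12.6833 pos [ 0.5104 -0.237   0.1014] F tool [ 0.6807 -1.6063 -0.6709] w 0.9988997476103344
px at x=-.1,-.02: [127.5746 214.4956] [ 20.206 214.822]
[ 258   33  110   43 3962]
[   0  158   63  102 2011]
[  0 178   8  15  82]
[ 73 196  21  34 444]
[    0   206   512   178 43920]
[ 13 238   9  14  83]
180   ..:::::.:::............----::===============****************************++========*******************++===========================================--
186 .  .::::::..::...........:---::-=============+####****++===*##*##*++================+****+---::::--=================================================--
192 :..::.:::.................:---::-==============**==========-----::-=================*##*+=-------::::::::::::::::::::::::::::::::::::::::::-========--
198 --:.::::::.:.:.............----::====-:.     :+##*===-:::::::::::::=======+===+++==+==::::::::::::::::::::::::::::::::::::::::::::::::::::::========--
204 ---::::.::..:.::...........:---::-==:.... .. .-=**==+++====-:::::::-======================================---------------------------------------===--
210 ----:...::::...:.
[... 1603 characters left out ...]
. .   .:::::::::::::::::::::::-*##*################*###*:              .+**#+===
276 ==============================+++++++++++++++++++++=-:. ...  . .-----.. ..:::::::::::::::::::::::::=+++++++++++++++++++++++++=..     . .    . .==++===
282 =============================================+=:.. . . ..... .   .:--...::::::::::::::::::::::::::=+++==+++++++==+++==+===+=+=.....  ..  . . ..:======
288 ===============++==:..   . .. .  .-===+======-.  .. ...   ... .  ... ..::-::-:-------:::::::::::-======+=+++++===++==++=======..   ... .....  .:======
294 ==============:.  ........   ..    . .. . .. .  . ..       .  .... . . . ..:---------::::::::::===+++===++===++=====+==+======. .     .  ......:=+====
```

The trigger is in contact (-1.6 N). The black foot is at px x = 73, which puts its face about 26 mm from the plinth, so the bar starts partly advanced. A full first stroke (at most 18 mm) is therefore safe.

{"api": "send_rows", "payload": {
  "plan": [
    [[0,0,0,0,0.025,0,1],[0,0,0,0,0.025,0,1],[0,0,0,0,0.025,0,1],[0,0,0,0,0,0,1],[0,0,0,0,0,0,1]]
  ]
}}

```text
clock: 13.15
position: [0.5071, -0.2495, 0.1016]
ee_rot: [0.991, -0.132, -0.0, 0.0]
ft_force: [0.6, 7.9, 6.9]
grip_width: 1.001
grasp_force: 4.3
```

```bash
cat >> jaw.py <<'E'
def foot(tag,show=True):
    im,o,K,W,u,S=jaw(tag); hsv=cv2.cvtColor(im,cv2.COLOR_RGB2HSV)
    t=(o["position"][:2]-S)@u; print("TCP u",t,"front pad",t+.0425)
    if show:
        for r in range(186,240,6): print(r,"".join(" .:-=+*#%@"[min(9,v//26)] for v in hsv[r,0:240:2,2]))
    m=(hsv[...,2]<45).astype(np.uint8); n,l,s,c=cv2.connectedComponentsWithStats(m)
    for k in range(1,n):
        if 150<s[k,4]<900 and 185<s[k,1]<215: 
            b=s[k]; print("foot px",b,"face u", (onz(K,W,(b[0],b[1]+b[3]/2),.034)[:2]-S)@u)
E
python3 -c "
from jaw import *
foot('j2')"
```

```text
clk 13.15 pos [ 0.5071 -0.2495  0.1016] F tool [-1.4631 -7.8128 -6.907 ] w 1.000543720157282
px at x=-.1,-.02: [110.7516 214.1846] [  3.7146 214.2197]
TCP u -0.20509628070134986 front pad -0.16259628070134985
186 ....::............----::====================+*##**+=================+*######*****+----::::-=============================
192 ..:.:::...........:---:::=================--:----:-=================+*#***#*****+=---:---:::::::::::::::::::::::::::::::
198 :...::.............::... . . :=====--::::::::::::::==========================-::::::::::::::::::::::::::::::::::::::::::
204 ::...:::.................     -====+++===-::::::::::----=----=---=---=--=-=======================-----------------------
210 :.:....:................. .-=======+++=+==::::::------++=-=+=--+=-=+=-=+=-=+=-=+==++====-:............:--------------.  
216 :::::..::..................-====+===++====-:::::------=++--++--++-=++-+++--++--++-=++---:::::::::::::.:-------------:  .
222 .::::...:..................    .==+++++===-::::::::::*##***##*###*###*###*#####*-:::-:--::::::::::::..:------------:..  
228 ...::...................... :=====+*+++====-::::::-+**#######################+::::::::::::::::::::::..:---------===:    
234 :.::.:...:.............:---::======+*+++====-:=*############*#**######*####*+==========::::::::::::::.:+++++++++++-.
```

{"api": "send_rows", "payload": {
  "plan": [
    [[0,0,0,0,0.015,0,1],[0,0,0,0,0,0,1],[0,0,0,0,0,0,1]]
  ]
}}

```text
clock: 13.45
position: [0.5066, -0.2516, 0.1016]
ee_rot: [0.991, -0.132, -0.0, -0.0]
ft_force: [0.4, 10.5, 7.2]
grip_width: 0.999
grasp_force: 5.5
```

```bash
python3 -c "
from jaw import *
foot('j3')"
```

```text
clk 13.45 pos [ 0.5066 -0.2516  0.1016] F tool [ -2.3633 -10.254   -7.218 ] w 0.9986300793036473
px at x=-.1,-.02: [107.9518 214.1076] [  0.9953 214.0328]
TCP u -0.20726901760288086 front pad -0.16476901760288085
186 :.::............:---:::==============+==*###*#**++===============+*#########****=---:::::-==============================
192 .::..............:---::-===============--::::::-=================*###*####**##*=----:---::::::::::::::::::::::::::::::::
198 ...::............. .      :=====-:::::::::::::::=======================+=+=-::::::::::::::::::::::::::::::::::::::::::::
204 ...:.:.............. . .   -===++++==-::::::::::-------=----=---==--==-========================-------------------------
210 :.....:............... :-=======+++===-::::::-----=++--++--++--=+--++--++==++==++==+=-::.............--------------:.   
216 .::.:................. .-=======+++====::::::-----=++=--+=-=+=-++=-++=-++=-=+=-++=--::.:-::::::::::::-------------:   . 
222 :::....:............... .  ..====++====-:::::::.::+********##################*+-:-:--::::::::::::::..-------------.  .  
228 .::..:..::................:-=====++=====-::::::=****#######################*-:::::::::::::::::::::::.:--------===:..   .
234 .::....:::............----::======+=====-:-+*##############*####*#**#####*+===========-::::::::::::..-++++++++++-. .. .
```

{"api": "send_rows", "payload": {
  "plan": [
    [[0,0,0,0,0.015,0,1],[0,0,0,0,0,0,1],[0,0,0,0,0,0,1]]
  ]
}}

```text
clock: 13.75
position: [0.5065, -0.2522, 0.1015]
ee_rot: [0.991, -0.131, -0.0, -0.002]
ft_force: [2.3, 18.2, 8.2]
grip_width: 1.0
grasp_force: 9.1
```

```bash
python3 -c "
from jaw import *
foot('j4')"
```

```text
clk 13.75 pos [ 0.5065 -0.2522  0.1015] F tool [ -2.5362 -18.2317  -8.1297] w 0.999838499315662
px at x=-.1,-.02: [107.43   213.8263] [  0.724  213.4667]
TCP u -0.20788648502045456 front pad -0.16538648502045455
186 .:::............:----::=================*#####**+================+##########****=--::::::===============================
192 :..::............:---::-==============-::::::::=================+*###**###**##*=-------:::::::::::::::::::::::::::::::::
198 ....:...............   .  -====-:::::::::::::::-=======================+===-::::::::::::::::::::::::::::::::::::::::::::
204 :::..:................    .====+++=+=-::::::::::------------------------=======================-------------------------
210 .:.:.::.............  .-=======++++===-:::::------=+=-=+=-=++-=++--+=-=++-=+=-=+=-==-:::............:--------------:    
216 .:::::::................-=======++=+==-::::::-----=++--++--++--++--++-=++-=++--++---::.:-::::::::::.:-------------:   . 
222 :::...:................     :====++====::::::::::=******#*###*###############*=::::-:::::::::::::::.:------------: .    
228 .:::.:..................:::======+++===-::::::-+*****######################+::::::::::::::::::::::..::--------===.   .  
234 .::::...:.............----::=====++=====-:=*###############***#*##*######*+===========-::::::::::::..===========:  ..
```

Hit the stop (18 N, no further motion), so stroke 1 is complete with about 16 mm gained. Releasing fully, then stroke 2. Its gain cannot exceed 18 mm against a gap of about 10 mm, so it cannot bottom the foot.

{"api": "send_rows", "payload": {
  "plan": [
    [[0,0,0,0,-0.052,0,1],[0,0,0,0,-0.052,0,1],[0,0,0,0,-0.052,0,1],[0,0,0,0,0,0,1],[0,0,0,0,0,0,1],[0,0,0,0,0.04,0,1],[0,0,0,0,0.03,0,1],[0,0,0,0,0.02,0,1],[0,0,0,0,0.015,0,1],[0,0,0,0,0.01,0,1],[0,0,0,0,0,0,1],[0,0,0,0,0,0,1]]
  ]
}}

```text
clock: 14.8
position: [0.5074, -0.2479, 0.1016]
ee_rot: [0.991, -0.133, -0.0, -0.0]
ft_force: [0.5, 10.0, 6.8]
grip_width: 1.004
grasp_force: 5.4
```

```bash
python3 -c "
from jaw import *
foot('j5')"
```

```text
clk 14.8 pos [ 0.5074 -0.2479  0.1016] F tool [-2.1103 -9.8165 -6.768 ] w 1.0044497950291589
px at x=-.1,-.02: [112.9631 214.1034] [  6.0173 214.2116]
TCP u -0.2034990639025321 front pad -0.1609990639025321
186 :.:::..............:---::-=============****+===============+#**#######*#**##******+---:::::-============================
192 :::....:...........:---:::=======--:::::::==================+*#*******#*******#**+=----:::::::::::::::::::::::::::::::::
198 ...:.:....... .  .   .--::::::::::::::::::-===================================::::::::::::::::::::::::::::::::::::::::::
204 :::....::..  . .      :-=++====-:::::::::::-------------------------==--=--=======================----------------------
210 .:::....::...   . :----==+++====-::::::-----=++--=+--=+--++--++--++--++=-=+=-=+==++=-++===:............:--------------: 
216 ..:::...:...  ... .:---===+=++==-::::::------=+=-=+=-=++--+=--+=-=++-=+=-++=-=+=-=+=-=+=---::::::::::..:-------------:. 
222 :::::.....::. ..   .   .:-=+++===-::::::::::-****************###*##**###########*=:::::::-:::::::::::..:------------:. .
228 .::..:....::.. ..   ...:---=+++===-::::::-+*####*******#*#####################+::::::::::::::::::::::::.---------===-.. 
234 ::.::.....::............:--=++====-::=*#####################*******#****#*#**+=========:::::::::::::::.:++++++++++++.
```

{"api": "send_rows", "payload": {
  "plan": [
    [[0,0,0,0,0.01,0,1],[0,0,0,0,0,0,1],[0,0,0,0,0,0,1]]
  ]
}}

```text
clock: 15.1
position: [0.5072, -0.2491, 0.1017]
ee_rot: [0.991, -0.132, -0.0, -0.0]
ft_force: [2.0, 12.8, 6.4]
grip_width: 1.001
grasp_force: 6.6
```

{"api": "send_rows", "payload": {
  "plan": [
    [[0,0,0,0,0.01,0,1],[0,0,0,0,0,0,1],[0,0,0,0,0,0,1]]
  ]
}}

```text
clock: 15.35
position: [0.5068, -0.2506, 0.1016]
ee_rot: [0.991, -0.132, -0.0, -0.001]
ft_force: [1.4, 13.5, 6.6]
grip_width: 1.001
grasp_force: 7.3
```

```bash
python3 -c "
from jaw import *
foot('j6')"
```

```text
clk 15.35 pos [ 0.5068 -0.2506  0.1016] F tool [ -2.1885 -13.4     -6.6218] w 1.00085068475963
px at x=-.1,-.02: [109.4753 214.0344] [  2.6938 213.991 ]
TCP u -0.20626365383363254 front pad -0.16376365383363253
186 ::..............-----::-===========+**==================**#**##*#####*######*****=--:::::-==============================
192 .................-----::-====--:::::::===================+**#************#***#*+=------:::::::::::::::::::::::::::::::::
198 .:..:.... ..      :---::::::::::::::::-=====================================-:::::::::::::::::::::::::::::::::::::::::::
204 .......     . ... .-=+=+=+=-:::::::::::-----------------------------=----=======================------------------------
210 .::.:......   .:----==+++===:::::::-----=++--++--=+--=+--++--++--++-=++--++--++-=++====::............:--------------....
216 ::..::....  .. ::::-===+++==-::::::------=+=--+=-=+=-=+=-=+=-=+=-=+=-++=-++=-++=-++=--:.:::::::::::..:-------------:    
222 :::.......  ..      .-=++====-::.:::::::-************#***##*####*#############*=:::::-::::::::::::::..------------:.   .
228 .::....:... .    ....===++===-:::::::-+*#######**********##*################+::::::::::::::::::::::...---------===: .   
234 ......:.:............:==++====-::-*########################******##**#***#*+===========:::::::::::::..===========-.
```

Force is 13.4 N against about 8 N free baseline, so the foot bears with about 4–5 N near the end of stroke 2. A third stroke will reach half way in mid-stroke. I release fully and pull in small steps.

{"api": "send_rows", "payload": {
  "plan": [
    [[0,0,0,0,-0.05,0,1],[0,0,0,0,-0.05,0,1],[0,0,0,0,-0.045,0,1],[0,0,0,0,0,0,1],[0,0,0,0,0,0,1],[0,0,0,0,0.04,0,1],[0,0,0,0,0.03,0,1],[0,0,0,0,0.015,0,1],[0,0,0,0,0,0,1],[0,0,0,0,0,0,1]]
  ]
}}

```text
clock: 16.23
position: [0.5096, -0.2405, 0.1017]
ee_rot: [0.991, -0.133, -0.0, 0.0]
ft_force: [-0.3, 9.8, 6.1]
grip_width: 0.999
grasp_force: 4.6
```

```bash
python3 -c "
from jaw import *
foot('j7')"
```

```text
clk 16.2333 pos [ 0.5096 -0.2405  0.1017] F tool [-2.8633 -9.3491 -6.065 ] w 0.9990394821829888
px at x=-.1,-.02: [123.3202 214.2025] [ 16.3476 214.3171]
TCP u -0.19573990274151967 front pad -0.15323990274151966
186 ..::::::..............-=----::=============================*##**######*######*#*##*****+---:::::-=======================
192 ...::...::.............-=---::-=--::::::-===================+**#**#****#***+*******#**+---:-:--:::::::::::::::::::::::::
198 ...:::::.::.....       ..::::::::::::::::-=========================================-::::::::::::::::::::::::::::::::::::
204 .:.:::::.::.... .  .. .=+=+===-:::::::::::-------=-=---=--------------------=--========================-----------------
210 :.:..::::.:::.... .  .--=++====-::::::------++--=+--=+=-=+=-=+=-++=-++=-++=-=+=-++=-=+==++==++=-:............:----------
216 -:.:.:::..::..........::=++====-::::::------=++--++-=+=-=+=-=+=-=++--+=-=+=-++=-+++-+++-=+=-+++-:::::::::::..:----------
222 --:....:...:::..... ..  .=++====-::::::::::-*****************#**##**##**##**##**#####*=:::-::::::::::::::::..:----------
228 --:::...:....::..    .  .:=+=====:::.::::+*#########*********#*####################*-::::::::::::::::::::::..:--------==
234 --::....:.:...:...........-=+====-::-==+##########################*****#*###*#*#**+======-:::::::::::::::::..-==========
```

```bash
python3 - <<'E'
import numpy as np
for t,a in (("j1",66),("j4",20),("j5",16),("j6",10),("j7",20)):
    g=np.load(f"pics/{t}.npy").max(2).astype(float)
    for r in ((197,202),(211,216)):
        print(t,r,a,g[r[0]:r[1],a:a+70].mean(0).astype(int).tolist())
E
```

```text
j1 (197, 202) 66 [109, 116, 117, 118, 117, 107, 91, 76, 66, 56, 51, 43, 35, 31, 27, 22, 22, 21, 23, 23, 19, 21, 25, 27, 58, 104, 137, 162, 178, 185, 182, 170, 154, 135, 125, 122, 122, 115, 108, 102, 96, 94, 87, 83, 80, 77, 76, 76, 76, 73, 70, 65, 63, 60, 59, 58, 57, 58, 59, 58, 57, 56, 58, 57, 57, 57, 68, 94, 117, 124]
j1 (211, 216) 66 [62, 74, 96, 110, 114, 115, 111, 95, 65, 41, 35, 35, 34, 34, 34, 30, 28, 25, 24, 46, 80, 107, 127, 136, 138, 139, 140, 138, 139, 140, 139, 139, 139, 139, 140, 139, 138, 137, 132, 132, 135, 134, 133, 132, 129, 129, 126, 124, 124, 123, 121, 113, 99, 86, 71, 61, 60, 57, 58, 58, 58, 61, 75, 91, 96, 98, 98, 97, 98, 97]
j4 (197, 202) 20 [38, 39, 40, 38, 39, 37, 37, 38, 39, 39, 35, 35, 31, 32, 28, 33, 34, 28, 27, 23, 23, 19, 17, 18, 21, 19, 21, 22, 22, 19, 24, 47, 86, 108, 115, 117, 117, 117, 117, 114, 110, 107, 103, 99, 94, 91, 87, 85, 85, 85, 82, 83, 78, 70, 65, 59, 58, 57, 58, 57, 57, 56, 55, 56, 57, 57, 56, 57, 56, 56]
j4 (211, 216) 20 [36, 34, 38, 36, 40, 38, 40, 40, 40, 38, 38, 38, 35, 32, 33, 34, 34, 35, 34, 34, 30, 33, 27, 22, 34, 65, 102, 126, 135, 1
[... 1343 characters left out ...]
56, 57, 56, 56, 57, 56, 56, 56, 61, 79, 90, 95, 94, 95, 95, 95, 95, 93, 94, 95]
j7 (197, 202) 20 [50, 49, 49, 49, 42, 37, 38, 33, 30, 29, 29, 30, 25, 25, 23, 20, 23, 26, 17, 18, 19, 21, 20, 22, 27, 38, 51, 60, 70, 83, 84, 82, 81, 80, 77, 77, 74, 74, 73, 68, 63, 59, 58, 57, 55, 56, 57, 56, 55, 55, 55, 56, 56, 55, 56, 54, 56, 55, 55, 54, 55, 59, 75, 105, 115, 119, 120, 120, 120, 121]
j7 (211, 216) 20 [48, 50, 53, 53, 52, 51, 48, 45, 40, 35, 27, 22, 24, 24, 26, 23, 25, 28, 26, 23, 19, 27, 49, 75, 86, 88, 91, 101, 118, 127, 130, 130, 130, 129, 129, 128, 129, 128, 127, 126, 120, 107, 91, 76, 66, 60, 56, 57, 57, 56, 57, 57, 56, 57, 67, 82, 88, 90, 90, 84, 87, 92, 94, 94, 94, 94, 97, 109, 130, 139]
```

Foot-to-jaw gap against the relaxed baseline shows about 7 mm compression, and the foot face has stopped against the fenced plinth. The force reading suggests 5–6 mm. Both are inside the window, so I advance slightly more and hold.

{"api": "send_rows", "payload": {
  "plan": [
    [[0,0,0,0,0.01,0,1],[0,0,0,0,0,0,1],[0,0,0,0,0,0,1],[0,0,0,0,0,0,1],[0,0,0,0,0,0,1],[0,0,0,0,0,0,1]]
  ]
}}

```text
clock: 16.78
position: [0.5094, -0.2414, 0.1017]
ee_rot: [0.991, -0.132, 0.0, -0.0]
ft_force: [0.3, 13.8, 8.1]
grip_width: 1.0
grasp_force: 6.0
```

```bash
python3 - <<'E'
from jaw import *
foot('j8',False); g=np.load("pics/j8.npy").max(2).astype(float)[211:216].mean(0)
i=np.arange(20,100)
k=[x for x in i if g[x]<57<=g[x+1]]; d=[x for x in i if g[x]>95>=g[x+1]]; print(k,d,g[35:70].astype(int).tolist())
E
```

```text
clk 16.7833 pos [ 0.5094 -0.2414  0.1017] F tool [ -3.3594 -13.4236  -8.0786] w 0.9998375412345148
px at x=-.1,-.02: [122.1749 214.0799] [ 15.3222 214.0605]
TCP u -0.1967151693148839 front pad -0.15421516931488388
[np.int64(41), np.int64(64), np.int64(66), np.int64(69)] [np.int64(59), np.int64(90), np.int64(98)] [25, 24, 27, 24, 18, 29, 50, 75, 85, 91, 99, 115, 127, 130, 130, 130, 130, 129, 129, 128, 128, 127, 124, 121, 108, 91, 77, 66, 58, 55, 57, 56, 57, 58, 55]
```

Force and image now agree at about 7.5 mm and 9 N, steady and mid-window. Handing in while holding.

```bash
python3 -c "
from workcell import job
print(job.hand_in())"
```

```text
the job is handed in; nothing more can be done
None
```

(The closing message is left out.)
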